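# Fit and tension the loaf slicer's blade

## Task

Set the loose blade bar into the two forks of the loaf-slicer stand, teeth down and with its broad heads outside the forks, and let go of it. Then wind the wheel clockwise by its crank knob until the slack is gone and the crank pushes back firmly, about 16 N of push at the knob; do not wind it any tighter, and leave it tensioned with your hand off and the other kitchen things where they stand.

Things in the scene. Friction and masses are not known exactly. Their poses are not given: they have to be found in the camera images.
- bar: Loose steel blade bar, 200 mm long, 0.35 kg, the same both ways round; it stands by itself, teeth down, on its two end heads. Origin: centre of its underside; x along it, z up. At each end a T head: a block 10 mm (x) by 40 mm (y) by 44 mm high (z), inner face 90 mm from the origin. Under the spine a 3 mm blade, z = 2 to 31 mm, only over x = -58 to 58 mm.
- bar_grip (a point): Middle of the bar's spine, 37 mm above the bar's origin: the place to pinch it from above. The spine is 10 mm thick (bar y) and 14 mm high, z = 30 to 44 mm above the bar's underside, and joins the two heads.
- stand: Fixed loaf-slicer stand: a pale wooden board, 350 x 100 mm, 20 mm thick, carrying two steel forks and, near its +x end, a white gear housing with a black wheel on top. Origin on the worktop, nominally midway between the forks; x runs along the slicer towards the wheel, z up. The board reaches from x = -110 to 240 mm.
- fork_mid (a point): 75 mm above the stand's origin: midway between the forks, level with their slot floors. Each fork is a post 10 mm thick (stand x), 46 mm wide, with a slot 16 mm wide, 20 mm deep, open at the top. The spine lies on both slot floors (bar origin 45 mm above the worktop), heads outside. At the start the +x fork's outer face is 80 to 86 mm from here, that of the fixed -x fork 76 to 86 mm.
- jaw: The +x fork, drawn outwards (stand +x) by the wheel, 5 mm per radian, through a stiff spring of 25 N/mm. Origin on the worktop under the outer face of its prongs. The force between this fork and the bar is the blade's tension. 8 to 24 mm of slack must be taken up before the bar is tight between the forks.
- wheel_axis (a point): Point on the vertical axis of the wheel, at the height to hold the crank knob, 137 mm above the worktop; 185 mm along x of the stand. The wheel is a black disc of 124 mm diameter, its top face 112 mm above the worktop. Clockwise seen from above tightens; drag keeps it from running back. Read the push while turning slowly: a hand that has just stopped feels up to 2 N less.
- crank_grip (a point): Middle of the crank knob, 137 mm above the worktop: upright wooden cylinder, 20 mm diameter, 46 mm high, on the wheel 48 mm from its axis. It spins freely, so it can be held and led round with the hand's direction fixed. Push along its circle: 10 N while slack, then rising 13 N per radian (1 N per 10 N of tension); 16 N (14 to 19) is right. In all it takes 2 to 5.4 rad.
- mug: White mug, 80 mm wide, 90 mm high, bystander.
- soap: Green bottle, 60 mm wide, 170 mm high, bystander.
- jam: Amber jar, 72 mm wide, 100 mm high, bystander.
- tin: Food tin, 74 mm wide, 110 mm high, bystander.
- spoon: Wooden spoon lying flat, 200 mm long, bystander.
- sponge: Yellow sponge, 70 x 105 x 30 mm, bystander.
- bowl: Blue bowl, 140 mm wide, 60 mm high, bystander.

How it is judged:
By the outcome, as a careful person would: the job done as asked, in the order asked, and still so for the second after the job is handed in, with the robot touching nothing.
It also fails if it takes over 72 s, if anything falls off the work surface, if the arm or the gripper's body presses on something with over 40 N, if the wrist force passes 120 N, or if a joint passes its speed limit or range.

## Robot

A 7-joint arm with a two-finger parallel gripper is mounted at the origin on the work surface. World frame = base frame: x ahead of the robot, y to its left, z up, the work surface at z = 0. Lengths are in m, angles in degrees, forces in N, time in s.
With the tool pointing down it reaches from about 0.425 to 0.825 m from the base axis. Payload 3.6 kg.
Tool frame: the origin (TCP) lies between the finger pads; the fingertips stand 25 mm ahead of it and the grasp point (between the pads) lies 6 mm ahead of it; z points along the fingers, y is the line along which they close (so a half turn about z gives the same grasp; the last joint's range is limited). The gripper opens to 93 mm and grips with 3 to 60 N. Pads are 15 mm wide; open, the fingers measure 128 mm over their backs; the gripper's body (75 mm by 188 mm) begins 65 mm behind the grasp point.
Start: joints at [75.487, 35.231, -0.722, 81.555, 0.464, 63.22, -2.315], TCP at [0.146, -0.633, 0.244] pointing down, gripper open.
Joint ranges: [-178.69, 178.69], [-17.37, 117.87], [-77.05, 75.6], [15.02, 138.74], [-78.02, 258.01], [0.78, 113.62], [-162.83, 162.83]. Speed limits (degrees/s): [159.86, 159.86, 180, 180, 180, 180, 180].

## Interface

Orientations are given as a 3x3 rotation matrix whose columns are the frame's x, y, z axes.
In Python, from cell import * gives the robot as it stands.
- The arm moves only by the tool carry_out, never from a script. Its arguments are lists of equal length, an entry for each row: "dr": the turn, a rotation vector about the world's x, y, z in rad, a list of three; "slide": the shift along the world's x, y, z in mm, a list of three; "hand": the closure, from 0 (fully open) to 1 (shut). In form: {"dr": [[ax, ay, az], ...], "slide": [[dx, dy, dz], ...], "hand": [hand, ...]}. A call has 1 to 8 rows; each row shifts and turns the commanded pose from where the row before left it; what a row does not reach is not made up. A row lasts 1/8 s, in which the tool goes at most 62.5 mm and 10.7 degrees, less where a joint would pass 70% of its speed; a pose out of reach is approached as far as the arm can. A call is refused whole if a number of a shift passes 62.5 or a number of a turn 0.188, either way. A call with a gripper value outside its range is refused whole. The fingers move at their own pace and stop on an object; "newtons" is the grip in N (left out, the last holds). Time passes only in rows, so rows that do not move let the fingers close. It gives the time, the measured TCP pose, the force, the opening and the grip force at its end, in the units of the state.
- sense(): the state, without advancing time (a new reading comes with each control period).
- camera(name): name is "scene" or "top" or "wrist"; returns a dict with "img" (384x512x3 uint8, blue, green, red), "fovy" (degrees; the focal length in pixels is half the picture's height over the tangent of half this angle, whatever the lens; pixels are square), "cx", "cy" (the principal point, pixels), "origin" and "orientation" of the camera in the world. Camera axes: x right, y up, looking along -z (the intrinsics and any distortion apply to the point x, -y, -z); pixel columns grow to the right and rows downward; lengths in m; the calibration is good to about 2 mm. A picture is of the moment at which its call begins. There is no depth.
- close_job(): hands the job in; it is judged then, once.
The state is a dict: "clock": time; "joint_positions": joint angles; "joint_vel": joint speeds; "tau": joint torques, N m; "eef_pos": TCP position; "eef_rot": TCP orientation; "contact_force": force on the tool from outside, world axes, zero at the start; "wrist_torque": the same for the moment, N m; "width": finger opening in m; "grasp_force": force on a finger pad.
Only numpy, scipy, OpenCV 4.12 (cv2) and the standard library are available. Lean on these libraries where they do the work, as an engineer would, in place of code of your own. Each camera call takes 0.05 s, during which the arm holds its last target. There are 200 camera calls.

## Working session

There is one attempt and no reset: what is moved stays moved. The work goes in short steps, Python scripts to look and compute and a tool call to move; the robot and the scene stay as the last step left them, time stands still between calls to the robot, and variables do not carry over. Pictures are saved under pics/ and viewed, at most 10 in all, crops included, and the job is handed in when it is done.

Besides the shell and the picture viewer there is one more tool, called after ">>>" by a JSON object that holds its "fn" and its "kwargs", one argument or row to a line. carry_out: Moves the arm, as the interface text tells. Its arguments: {"type":"object","properties":{"dr":{"type":"array","items":{"type":"array","items":{"type":"number"}}},"slide":{"type":"array","items":{"type":"array","items":{"type":"number"}}},"hand":{"type":"array","items":{"type":"number"}},"newtons":{"type":"number"}},"required":["dr","slide","hand"]}

```bash
mkdir -p pics; ls; python3 - <<'E'
from cell import *
import cv2,pickle
d={}
for n in("scene","top","wrist"):
    c=camera(n); d[n]=c; cv2.imwrite(f"pics/{n}0.png",c["img"])
    print(n,{k:v for k,v in c.items() if k!="img"})
pickle.dump(d,open("c0.pkl","wb"))
s=sense();print(s)
E
```

```text
pics
scene {'fovy': 45.445551824866136, 'cx': 263.14269829920215, 'cy': 185.01602224361721, 'origin': array([ 1.35283472, -0.03869505,  1.06906371]), 'orientation': array([[ 0.14116792, -0.7651679 ,  0.62816376],
       [ 0.98991728,  0.1165604 , -0.08048265],
       [-0.01163628,  0.63319173,  0.77390751]])}
top {'fovy': 52.34020194061801, 'cx': 253.23644317004806, 'cy': 194.4175770721957, 'origin': array([0.44138213, 0.053814  , 1.17656467]), 'orientation': array([[-0.01847201,  0.99111219, -0.13173993],
       [-0.99975744, -0.01672907,  0.0143248 ],
       [ 0.0119936 ,  0.13197259,  0.99118081]])}
wrist {'fovy': 61.372191140110814, 'cx': 263.52300244794753, 'cy': 191.39653003508806, 'origin': array([ 0.22343714, -0.61574815,  0.38317715]), 'orientation': array([[ 0.22472688,  0.93362276,  0.27900961],
       [-0.97441959,  0.21592562,  0.0623104 ],
       [-0.00207091, -0.28587526,  0.9582646 ]])}
{'clock': 0.15, 'joint_positions': array([75.48655046, 35.27622651, -0.72279516, 81.61716545,  0.4660315 ,
       63.21823561, -2.31458272]), 'joint_vel': array([ 0.01034925, -0.13537219,  0.00155227, -0.21584354, -0.05593811,
       -0.17704093, -0.03611783]), 'tau': array([ 1.45133024e-03, -4.59346211e+01,  2.09699264e-01, -1.65943122e+01,
       -6.11109403e-02,  1.81150914e-02,  1.66192090e-04]), 'eef_pos': array([ 0.1460515 , -0.63283538,  0.24276833]), 'eef_rot': array([[ 9.74371091e-01,  2.24946117e-01, -4.71126993e-04],
       [ 2.24946606e-01, -9.74369358e-01,  1.83813127e-03],
       [-4.55712126e-05, -1.89700039e-03, -9.99998200e-01]]), 'contact_force': array([-0.01120618,  0.04615655,  0.03000644]), 'wrist_torque': array([-0.05204405,  0.02066669, -0.03291839]), 'grasp_force': 0.0, 'width': 0.09248865204828643}
```

View pics/top0.png

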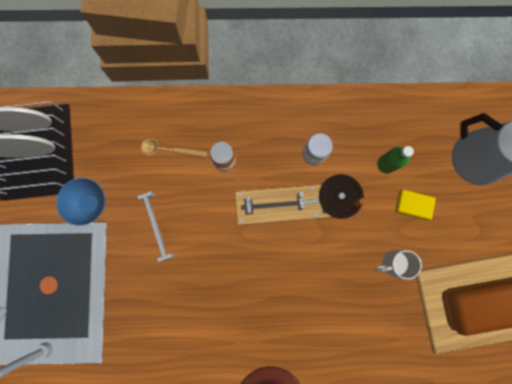

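View pics/scene0.png

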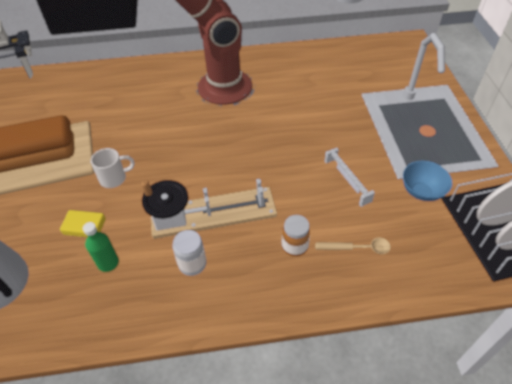

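```bash
python3 - <<'E'
import cv2,pickle,numpy as np
d=pickle.load(open("c0.pkl","rb"))
t=d["top"]["img"];s=d["scene"]["img"]
f=lambda im,x,y,w,h,k:cv2.resize(im[y:y+h,x:x+w],None,fx=k,fy=k,interpolation=cv2.INTER_CUBIC)
a=f(t,225,165,150,70,5); 
b=f(t,130,180,50,90,3); b=f(t,130,185,60,80,4)
c=f(s,130,165,155,75,4) 
out=np.zeros((350+320,250+620,3),np.uint8)
out=np.zeros((600,800,3),np.uint8)
out[:350,:750]=a
out[350:590,:180]=f(t,130,185,60,80,3)
out[350:575,190:190+465]=f(s,130,165,155,75,3)
out[350:530,655:800]=f(s,320,145,58,72,2.5)[:180,:145]
cv2.imwrite("pics/crop1.png",out)
E
```

```text
(no output)
```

View pics/crop1.png

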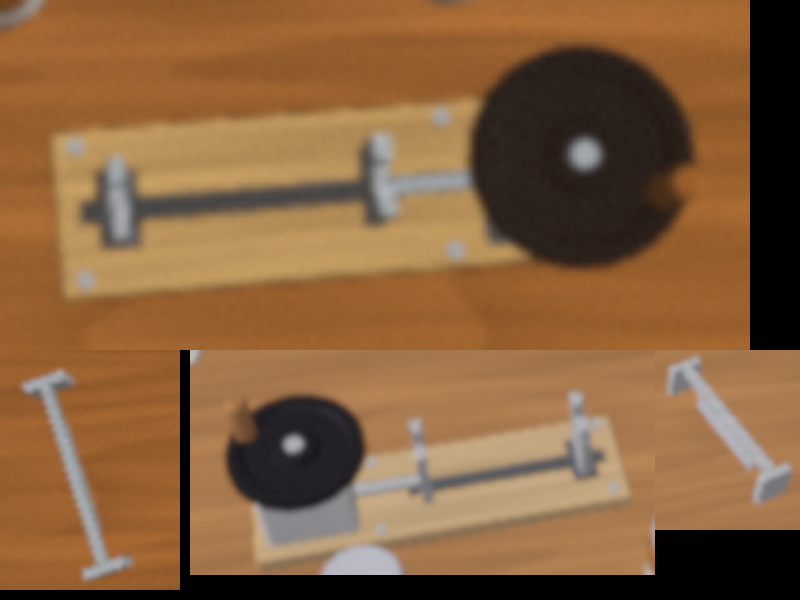

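```bash
cat >h.py <<'E'
import numpy as np
def fpx(c): return 192/np.tan(np.radians(c["fovy"])/2)
def w(c,u,v,z):
    f=fpx(c);d=c["orientation"]@np.array([(u-c["cx"])/f,-(v-c["cy"])/f,-1.])
    o=c["origin"];return o+d*(z-o[2])/d[2]
def p(c,X):
    f=fpx(c);q=c["orientation"].T@(np.array(X)-c["origin"]);return np.array([c["cx"]-f*q[0]/q[2],c["cy"]+f*q[1]/q[2]])
E
python3 - <<'E'
import pickle,numpy as np
from h import *
d=pickle.load(open("c0.pkl","rb"));t=d["top"];s=d["scene"]
A=lambda X,Y:((X+.5)/5-.5+225,(Y+.5)/5-.5+165)
B=lambda X,Y:((X+.5)/3-.5+130,(Y-350+.5)/3-.5+185)
S=lambda X,Y:((X-190+.5)/3-.5+130,(Y-350+.5)/3-.5+165)
for n,q,z in [("wheel",A(582,157),.112),("knobbase",A(655,187),.114),("knobtop",A(672,180),.16),("bL",A(51,137),.02),("bL2",A(67,298),.02),("forkL",A(119,198),.095),("forkR",A(382,177),.095),("screwL",A(75,146),.021),("screwL2",A(86,280),.021),("screwR",A(442,116),.021),("screwR2",A(456,250),.021)]:
    print(n,w(t,*q,z)[:2].round(4))
b1=w(t,*B(48,381),.044);b2=w(t,*B(107,568),.044);print("bar",b1,b2,np.linalg.norm(b1-b2))
print("scene wheel",w(s,*S(295,452),.112)[:2], "knobtop",w(s,*S(240,407),.16)[:2],"forkL top",w(s,*S(576,396),.095)[:2],"forkR",w(s,*S(415,424),.095)[:2])
h=lambda X,Y:((X-655+.5)/2.5-.5+320,(Y-350+.5)/2.5-.5+145)
print("scene bar",w(s,*h(685,365),.044)[:2],w(s,*h(773,472),.044)[:2])
for n in d: pass
E
```

```text
wheel [ 0.5744 -0.2033]
knobbase [ 0.5569 -0.2422]
knobtop [ 0.5554 -0.2385]
bL [0.6033 0.092 ]
bL2 [0.5071 0.0838]
forkL [0.5579 0.0521]
forkR [ 0.5672 -0.0949]
screwL [0.5975 0.0778]
screwL2 [0.5175 0.0724]
screwR [ 0.6119 -0.1423]
screwR2 [ 0.5314 -0.1475]
bar [0.59549264 0.35093987 0.044     ] [0.41493791 0.2917865  0.044     ] 0.1899977123700138
scene wheel [ 0.5829516  -0.20292966] knobtop [ 0.56516091 -0.24127055] forkL top [0.54242624 0.05196405] forkR [ 0.55324263 -0.09735087]
scene bar [0.41775515 0.29522282] [0.59591778 0.35448816]
```

>>> {"fn": "carry_out", "kwargs": {
  "dr": [
    [0,0,0],
    [0,0,0],
    [0,0,0],
    [0,0,0],
    [0,0,0],
    [0,0,0],
    [0,0,0]
  ],
  "slide": [
    [25,21,5],
    [49,42,5],
    [49,42,5],
    [49,42,5],
    [49,42,5],
    [49,42,5],
    [25,32,5]
  ],
  "hand": [0,0,0,0,0,0,0]
}}

```text
clock: 1.02
eef_pos: [0.4356, -0.3743, 0.2776]
eef_rot: [[0.973, 0.229, 0.001], [0.229, -0.973, 0.002], [0.001, -0.001, -1.0]]
contact_force: [-0.7, -0.4, -0.2]
width: 0.0931
grasp_force: 0.0
```

>>> {"fn": "carry_out", "kwargs": {
  "dr": [
    [0,0,0],
    [0,0,0],
    [0,0,0],
    [0,0,0],
    [0,0,0],
    [0,0,0],
    [0,0,0]
  ],
  "slide": [
    [5,30,0],
    [8,53,0],
    [8,53,0],
    [8,53,0],
    [8,53,0],
    [8,53,0],
    [5,25,0]
  ],
  "hand": [0,0,0,0,0,0,0]
}}

```text
clock: 1.9
eef_pos: [0.4827, -0.0538, 0.2777]
eef_rot: [[0.973, 0.23, -0.0], [0.23, -0.973, 0.001], [0.0, -0.001, -1.0]]
contact_force: [-0.0, -0.8, -0.4]
width: 0.0927
grasp_force: 0.0
```

```bash
python3 - <<'E'
from cell import *
import cv2,pickle
camera("top"); c=camera("wrist");pickle.dump(c,open("w1.pkl","wb"))
cv2.imwrite("pics/w1.png",cv2.resize(c["img"],(800,600),interpolation=cv2.INTER_CUBIC))
s=sense();print(s["eef_pos"],s["joint_positions"])
E
```

```text
[ 0.48298588 -0.05376646  0.27770536] [  9.88604154  18.78991575  -8.17071549 104.80042013   3.01011144
  56.62862712 -76.10127391]
```

View pics/w1.png

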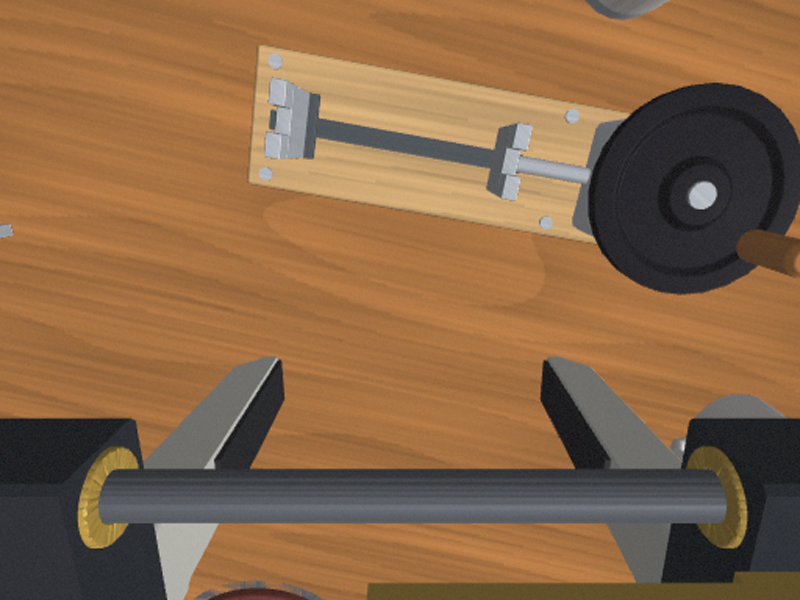

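>>> {"fn": "carry_out", "kwargs": {
  "dr": [
    [0,0,0],
    [0,0,0.03],
    [0,0,0.03],
    [0,0,0.03],
    [0,0,0],
    [0,0,0],
    [0,0,0],
    [0,0,0]
  ],
  "slide": [
    [0,30,0],
    [0,55,0],
    [0,55,0],
    [0,55,0],
    [0,55,0],
    [0,55,0],
    [0,30,0],
    [0,0,0]
  ],
  "hand": [0,0,0,0,0,0,0,0]
}}

```text
clock: 3.0
eef_pos: [0.4827, 0.2783, 0.2772]
eef_rot: [[0.949, 0.314, -0.001], [0.314, -0.949, 0.0], [-0.001, -0.0, -1.0]]
contact_force: [0.2, -0.7, -0.3]
width: 0.0928
grasp_force: 0.0
```

```bash
python3 - <<'E'
import pickle,numpy as np
from h import *
from cell import *
import cv2
c=pickle.load(open("w1.pkl","rb"))
g=lambda X,Y,z:w(c,(X+.5)/1.5625-.5,(Y+.5)/1.5625-.5,z)[:2]
P={n:g(*q) for n,q in dict(wheel=(695,188,.112),s1=(276,61,.021),s2=(265,174,.021),s3=(572,116,.021),s4=(546,222,.021),Lp1=(281,92,.095),Lp2=(275,146,.095),Lfl=(283,120,.075),Rp1=(519,136,.095),Rp2=(510,187,.095),Rfl=(512,161,.075),bc1=(261,45,.02),bc2=(249,183,.02),knobtop=(795,258,.16),knobbase=(755,245,.114)).items()}
for k in P:print(k,P[k].round(4))
d=(P['s3']+P['s4']-P['s1']-P['s2']);d/=np.linalg.norm(d)
n=np.array([-d[1],d[0]])
print("d",d,np.degrees(np.arctan2(d[1],d[0])))
o=(P['bc1']+P['bc2'])/2+.11*d
print("origin",o)
for k in P:print(k,((P[k]-o)@d).round(4),((P[k]-o)@n).round(4))
c=camera("wrist");pickle.dump(c,open("w2.pkl","wb"))
cv2.imwrite("pics/w2.png",cv2.resize(c["img"],(800,600),interpolation=cv2.INTER_CUBIC))
E
```

```text
wheel [ 0.578  -0.2004]
s1 [0.5965 0.0775]
s2 [0.5163 0.0731]
s3 [ 0.6107 -0.1415]
s4 [ 0.5316 -0.1468]
Lp1 [0.5738 0.0513]
Lp2 [0.5425 0.0499]
Lfl [0.5584 0.0526]
Rp1 [ 0.583  -0.0937]
Rp2 [ 0.5525 -0.0971]
Rfl [ 0.5683 -0.0975]
bc1 [0.6045 0.0899]
bc2 [0.5066 0.0844]
knobtop [ 0.5541 -0.2384]
knobbase [ 0.5547 -0.2478]
d [ 0.06710841 -0.99774569] -86.15207927821486
origin [ 0.56291215 -0.02259443]
wheel 0.1784 0.0031
s1 -0.0977 0.0402
s2 -0.0987 -0.0401
s3 0.1218 0.0397
s4 0.1218 -0.0396
Lp1 -0.073 0.0158
Lp2 -0.0737 -0.0155
Lfl -0.0753 0.0005
Rp1 0.0723 0.0152
Rp2 0.0736 -0.0154
Rfl 0.0751 0.0004
bc1 -0.1095 0.049
bc2 -0.1105 -0.049
knobtop 0.2147 -0.0233
knobbase 0.2242 -0.0233
```

View pics/w2.png

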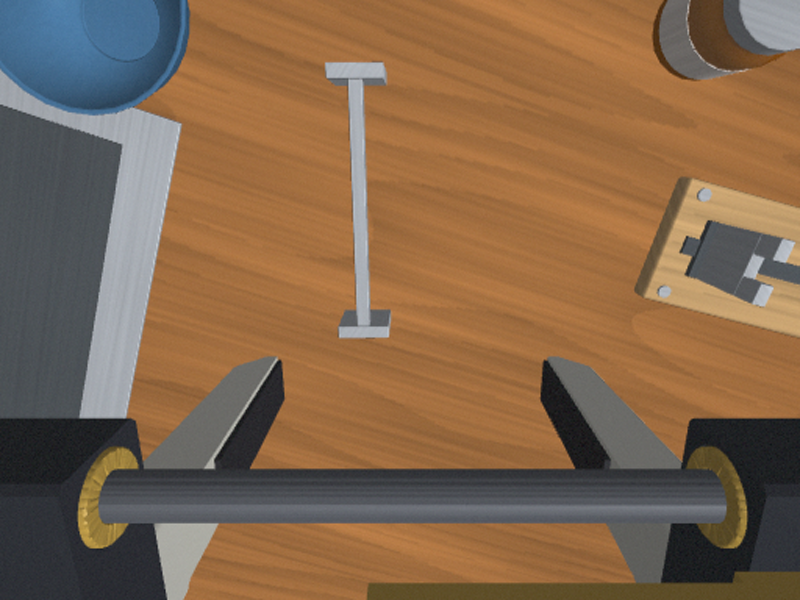

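```bash
python3 - <<'E'
import pickle,numpy as np
from h import *
c=pickle.load(open("w2.pkl","rb"))
g=lambda X,Y,z,c=c:w(c,(X+.5)/1.5625-.5,(Y+.5)/1.5625-.5,z)[:2]
a=g(355.5,71,.044);b=g(364.5,331,.044);print(a,b,np.linalg.norm(a-b),(a+b)/2,np.degrees(np.arctan2(*(a-b)[::-1])))
print(g(356,85,.044),g(362.5,320,.044))
c1=pickle.load(open("w1.pkl","rb"))
print("hub",g(703,195,.118,c1),g(703,195,.112,c1))
E
```

```text
[0.59378823 0.35500378] [0.41561521 0.29499633] 0.1880067077149704 [0.50470172 0.32500005] 18.613173841843548
[0.58543667 0.35217992] [0.42388037 0.29911468]
hub [ 0.57501557 -0.20318702] [ 0.57530637 -0.20657982]
```

>>> {"fn": "carry_out", "kwargs": {
  "dr": [
    [0,0,0.004],
    [0,0,0],
    [0,0,0],
    [0,0,0],
    [0,0,0],
    [0,0,0],
    [0,0,0],
    [0,0,0]
  ],
  "slide": [
    [10,20,-15],
    [12,26,-40],
    [0,0,-50],
    [0,0,-50],
    [0,0,-40],
    [0,0,-25],
    [0,0,-13],
    [0,0,0]
  ],
  "hand": [0,0,0,0,0,0,0,0],
  "newtons": 30
}}

```text
clock: 4.05
eef_pos: [0.5054, 0.3214, 0.0444]
eef_rot: [[0.95, 0.313, -0.0], [0.313, -0.95, -0.002], [-0.001, 0.002, -1.0]]
contact_force: [0.3, -0.1, -0.5]
width: 0.0932
grasp_force: 0.0
```

>>> {"fn": "carry_out", "kwargs": {
  "dr": [
    [0,0,0],
    [0,0,0],
    [0,0,0],
    [0,0,0],
    [0,0,0],
    [0,0,0],
    [0,0,0],
    [0,0,0]
  ],
  "slide": [
    [0,0,0],
    [0,0,0],
    [0,0,0],
    [0,0,0],
    [0,0,0],
    [0,0,0],
    [0,0,0],
    [0,0,0]
  ],
  "hand": [1,1,1,1,1,1,1,1],
  "newtons": 30
}}

```text
clock: 5.05
eef_pos: [0.5047, 0.3234, 0.0447]
eef_rot: [[0.949, 0.315, -0.0], [0.315, -0.949, 0.0], [-0.0, -0.0, -1.0]]
contact_force: [-0.5, 0.1, -0.2]
width: 0.0177
grasp_force: 0.0
```

>>> {"fn": "carry_out", "kwargs": {
  "dr": [
    [0,0,0],
    [0,0,0],
    [0,0,0]
  ],
  "slide": [
    [0,0,0],
    [0,0,0],
    [0,0,0]
  ],
  "hand": [1,1,1]
}}

```text
clock: 5.42
eef_pos: [0.5043, 0.3246, 0.045]
eef_rot: [[0.949, 0.316, -0.0], [0.316, -0.949, 0.002], [0.0, -0.002, -1.0]]
contact_force: [-1.9, 2.7, 0.5]
width: 0.01
grasp_force: 30.0
```

>>> {"fn": "carry_out", "kwargs": {
  "dr": [
    [0,0,0],
    [0,0,0],
    [0,0,0],
    [0,0,0],
    [0,0,0]
  ],
  "slide": [
    [0,0,10],
    [0,0,30],
    [0,0,45],
    [0,0,45],
    [0,0,15]
  ],
  "hand": [1,1,1,1,1]
}}

```text
clock: 6.05
eef_pos: [0.5063, 0.3225, 0.1923]
eef_rot: [[0.95, 0.314, 0.004], [0.314, -0.95, 0.001], [0.004, 0.001, -1.0]]
contact_force: [-0.1, 0.3, -4.2]
width: 0.0096
grasp_force: 30.0
```

>>> {"fn": "carry_out", "kwargs": {
  "dr": [
    [0,0,0.16],
    [0,0,0.165],
    [0,0,0.165],
    [0,0,0.165],
    [0,0,0.165],
    [0,0,0.165],
    [0,0,0.165],
    [0,0,0.166]
  ],
  "slide": [
    [7,-35,0],
    [7,-45,0],
    [7,-45,0],
    [7,-45,0],
    [7,-45,0],
    [7,-45,0],
    [7,-45,0],
    [8,-40,0]
  ],
  "hand": [1,1,1,1,1,1,1,1]
}}

```text
clock: 7.05
eef_pos: [0.5603, -0.0251, 0.1878]
eef_rot: [[-0.069, 0.998, -0.005], [0.998, 0.069, -0.002], [-0.002, -0.005, -1.0]]
contact_force: [-0.2, 0.5, -4.3]
width: 0.01
grasp_force: 30.0
```

>>> {"fn": "carry_out", "kwargs": {
  "dr": [
    [0,0,0],
    [0,0,0]
  ],
  "slide": [
    [0,0,0],
    [0,0,0]
  ],
  "hand": [1,1]
}}

```text
clock: 7.3
eef_pos: [0.5606, -0.0217, 0.1885]
eef_rot: [[-0.064, 0.998, -0.003], [0.998, 0.064, 0.0], [0.001, -0.003, -1.0]]
contact_force: [-0.7, 1.1, -4.0]
width: 0.0097
grasp_force: 30.0
```

```bash
python3 - <<'E'
from cell import *
from h import *
import cv2,pickle
s=sense();print(s["eef_pos"],s["eef_rot"],s["joint_positions"],np.degrees(np.arctan2(s["eef_rot"][1,0],s["eef_rot"][0,0])))
c=camera("wrist");pickle.dump(c,open("w3.pkl","wb"))
cv2.imwrite("pics/w3.png",cv2.resize(c["img"],(800,600),interpolation=cv2.INTER_CUBIC))
E
```

```text
[ 0.56057286 -0.02172014  0.18846442] [[-6.43251897e-02  9.97923842e-01 -3.20562583e-03]
 [ 9.97928768e-01  6.43269870e-02  4.60644169e-04]
 [ 6.65896050e-04 -3.16935521e-03 -9.99994756e-01]] [ 22.02812189  34.67371463 -35.00138199  99.7934256   23.93230203
  53.35306354 -19.11921888] 93.68810909449482
```

View pics/w3.png

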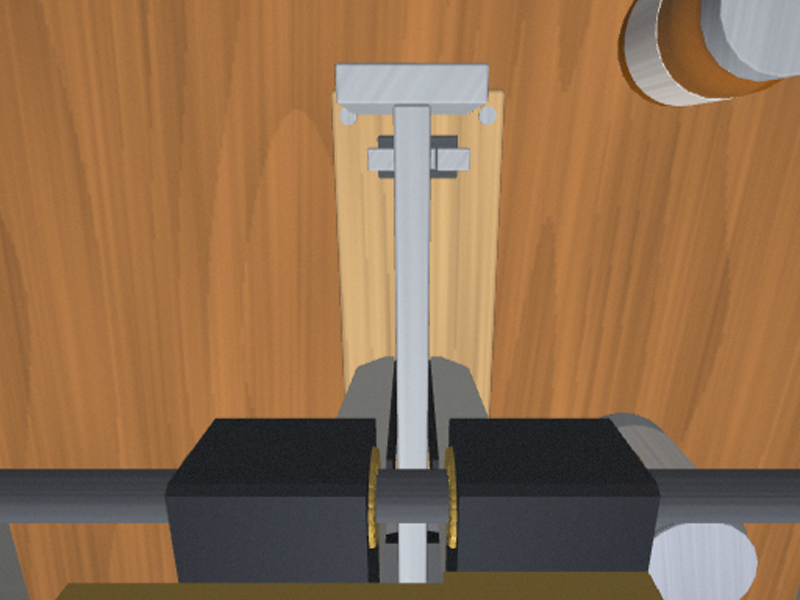

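```bash
python3 - <<'E'
from h import *
import pickle
c=pickle.load(open("w3.pkl","rb"))
g=lambda X,Y,z:w(c,(X+.5)/1.5625-.5,(Y+.5)/1.5625-.5,z)[:2]
tcp=np.array([.5606,-.0217]);zt=.1885-.006+.007
fork=g(418.5,159,.095); board=[g((331+504)/2,93,.02)]
h=(g(336,104,zt)+g(488,104,zt))/2; s0=g(413.5,340,zt); s1=g(411.5,110,zt)
print("fork",fork,"board end",board,"head inner edge",h, "spine",s0,s1,"spineyaw",np.degrees(np.arctan2(*(s1-s0)[::-1])))
d=np.array([.0671,-.99775]);n=np.array([.99775,.0671]);o=np.array([.5629,-.0226])
for q in(fork,board[0],h,s0,s1,tcp):print(((q-o)@d).round(4),((q-o)@n).round(4))
E
```

```text
fork [0.55798257 0.05289922] board end [array([0.55573372, 0.08760788])] head inner edge [0.55439867 0.06815118] spine [0.55902823 0.00314159] [0.55437153 0.06669144] spineyaw 94.1909355408134
-0.0757 0.0002
-0.1104 0.0002
-0.0911 -0.0024
-0.0259 -0.0021
-0.0897 -0.0025
-0.0011 -0.0022
```

>>> {"fn": "carry_out", "kwargs": {
  "dr": [
    [0,0,0],
    [0,0,0],
    [0,0,0],
    [0,0,0],
    [0,0,0]
  ],
  "slide": [
    [2.4,-0.8,-10],
    [0,0,-25],
    [0,0,-20],
    [0,0,0],
    [0,0,0]
  ],
  "hand": [1,1,1,1,1]
}}

```text
clock: 7.98
eef_pos: [0.5646, -0.0215, 0.1352]
eef_rot: [[-0.067, 0.998, 0.001], [0.998, 0.067, 0.0], [0.0, 0.001, -1.0]]
contact_force: [-0.4, 0.2, -3.6]
width: 0.0098
grasp_force: 30.0
```

>>> {"fn": "carry_out", "kwargs": {
  "dr": [
    [0,0,0],
    [0,0,0],
    [0,0,0],
    [0,0,0]
  ],
  "slide": [
    [-1.5,-0.7,0],
    [0,0,-5],
    [0,0,-5],
    [0,0,0]
  ],
  "hand": [1,1,1,1]
}}

```text
clock: 8.48
eef_pos: [0.5622, -0.0232, 0.1242]
eef_rot: [[-0.066, 0.998, -0.001], [0.998, 0.066, -0.0], [-0.0, -0.001, -1.0]]
contact_force: [-0.9, -0.2, -3.2]
width: 0.0097
grasp_force: 30.0
```

>>> {"fn": "carry_out", "kwargs": {
  "dr": [
    [0,0,0],
    [0,0,0],
    [0,0,0],
    [0,0,0],
    [0,0,0],
    [0,0,0],
    [0,0,0]
  ],
  "slide": [
    [0.6,0,-6],
    [0,0,-8],
    [0,0,-8],
    [0,0,-6],
    [0,0,-3],
    [0,0,-2],
    [0,0,0]
  ],
  "hand": [1,1,1,1,1,1,1]
}}

```text
clock: 9.35
eef_pos: [0.5633, -0.023, 0.0918]
eef_rot: [[-0.066, 0.998, 0.0], [0.998, 0.066, 0.0], [0.0, 0.0, -1.0]]
contact_force: [-0.6, 0.1, -4.1]
width: 0.0096
grasp_force: 30.0
```

>>> {"fn": "carry_out", "kwargs": {
  "dr": [
    [0,0,0],
    [0,0,0],
    [0,0,0]
  ],
  "slide": [
    [0,0,-1],
    [0,0,-1],
    [0,0,0]
  ],
  "hand": [1,1,1]
}}

```text
clock: 9.72
eef_pos: [0.5633, -0.0231, 0.0898]
eef_rot: [[-0.066, 0.998, 0.0], [0.998, 0.066, 0.0], [0.0, 0.0, -1.0]]
contact_force: [-0.5, -0.3, -4.1]
width: 0.0097
grasp_force: 30.0
```

>>> {"fn": "carry_out", "kwargs": {
  "dr": [
    [0,0,0],
    [0,0,0],
    [0,0,0]
  ],
  "slide": [
    [0,0,-1],
    [0,0,-0.5],
    [0,0,0]
  ],
  "hand": [1,1,1]
}}

```text
clock: 10.1
eef_pos: [0.5633, -0.023, 0.0896]
eef_rot: [[-0.066, 0.998, 0.001], [0.998, 0.066, -0.001], [-0.001, 0.0, -1.0]]
contact_force: [-2.1, -1.2, 5.6]
width: 0.0099
grasp_force: 30.0
```

>>> {"fn": "carry_out", "kwargs": {
  "dr": [
    [0,0,0],
    [0,0,0],
    [0,0,0],
    [0,0,0],
    [0,0,0],
    [0,0,0],
    [0,0,0],
    [0,0,0]
  ],
  "slide": [
    [0,0,0],
    [0,0,0],
    [0,0,0],
    [0,0,0],
    [0,0,20],
    [0,0,45],
    [0,0,55],
    [0,0,55]
  ],
  "hand": [0.5,0.5,0.5,0.5,0.5,0.5,0.5,0.5]
}}

```text
clock: 11.1
eef_pos: [0.563, -0.0231, 0.2648]
eef_rot: [[-0.066, 0.998, -0.0], [0.998, 0.066, 0.0], [0.0, -0.0, -1.0]]
contact_force: [0.7, -0.2, -0.3]
width: 0.0467
grasp_force: 0.0
```

>>> {"fn": "carry_out", "kwargs": {
  "dr": [
    [0,0,0],
    [0,0,0],
    [0,0,0],
    [0,0,0]
  ],
  "slide": [
    [0,20,20],
    [0,30,0],
    [0,20,0],
    [0,0,0]
  ],
  "hand": [0.5,0.5,0.5,0.5]
}}

```text
clock: 11.6
eef_pos: [0.5627, 0.0488, 0.283]
eef_rot: [[-0.07, 0.998, -0.001], [0.998, 0.07, 0.001], [0.001, -0.001, -1.0]]
contact_force: [-0.5, 0.1, -0.3]
width: 0.0463
grasp_force: 0.0
```

```bash
python3 - <<'E'
from cell import *
import cv2,pickle,numpy as np
t=camera("top");s=camera("scene");pickle.dump((t,s),open("c4.pkl","wb"))
f=lambda im,x,y,w,h,k:cv2.resize(im[y:y+h,x:x+w],None,fx=k,fy=k,interpolation=cv2.INTER_CUBIC)
out=np.zeros((600,800,3),np.uint8)
out[:280,:]=f(t["img"],220,165,160,56,5)
out[280:600,:]=f(s["img"],125,165,160,64,5)
cv2.imwrite("pics/c4.png",out);print(sense()["eef_pos"])
E
```

```text
[0.5631914  0.04581233 0.2826208 ]
```

View pics/c4.png

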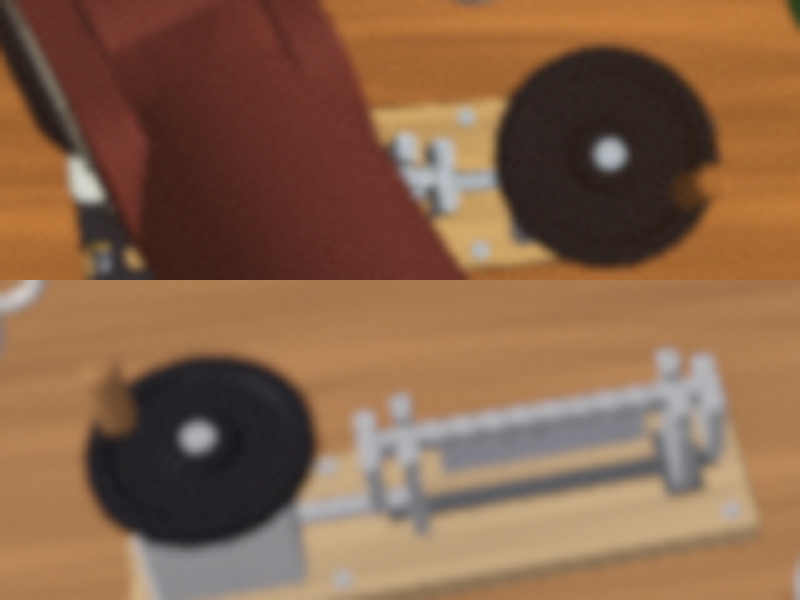

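>>> {"fn": "carry_out", "kwargs": {
  "dr": [
    [0,0,0],
    [0,0,0],
    [0,0,0],
    [0,0,0],
    [0,0,0],
    [0,0,0],
    [0,0,0],
    [0,0,0]
  ],
  "slide": [
    [0,-30,0],
    [0,-55,0],
    [0,-55,0],
    [0,-55,0],
    [0,-55,0],
    [0,-55,0],
    [0,-40,0],
    [0,0,0]
  ],
  "hand": [0,0,0,0,0,0,0,0]
}}

```text
clock: 12.7
eef_pos: [0.5608, -0.3051, 0.2815]
eef_rot: [[-0.055, 0.998, -0.003], [0.998, 0.055, -0.002], [-0.002, -0.003, -1.0]]
contact_force: [0.4, 1.1, -0.2]
width: 0.0933
grasp_force: 0.0
```

```bash
python3 - <<'E'
from cell import *
import cv2,pickle
camera("top");c=camera("wrist");pickle.dump(c,open("w5.pkl","wb"))
cv2.imwrite("pics/w5.png",cv2.resize(c["img"],(800,600),interpolation=cv2.INTER_CUBIC))
s=sense();print(s["eef_pos"],s["joint_positions"])
E
```

```text
[ 0.56249268 -0.29872292  0.28256286] [ 45.83462844  36.03707118 -36.00902123  79.81976794  21.4015775
  71.08487637  11.79034704]
```

View pics/w5.png

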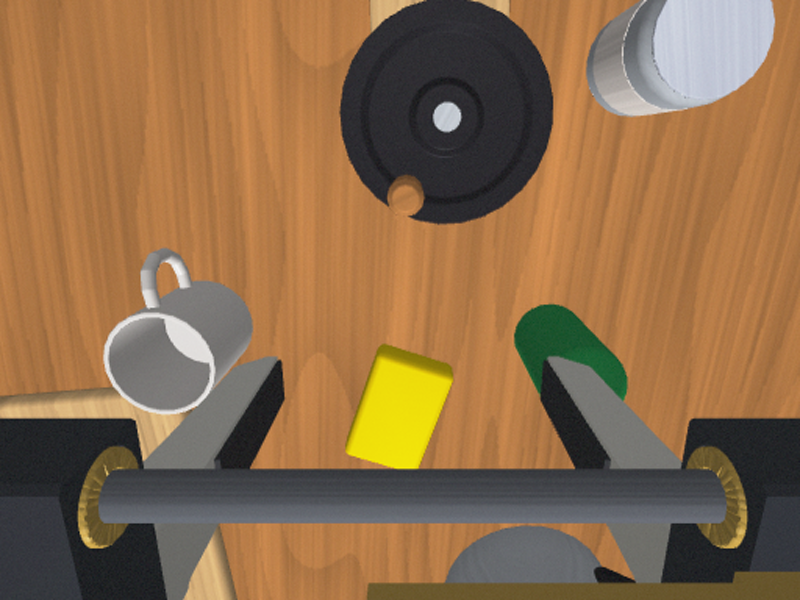

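```bash
python3 - <<'E'
from h import *
import pickle
c=pickle.load(open("w5.pkl","rb"))
g=lambda X,Y,z:w(c,(X+.5)/1.5625-.5,(Y+.5)/1.5625-.5,z)[:2]
a=g(446.5,110.5,.112);k=g(405.5,197,.16);print(a,g(447,117,.12),k,k-a,np.linalg.norm(k-a))
a=np.array([.5755,-.2068]);print(k-a,np.linalg.norm(k-a),np.degrees(np.arctan2(*(k-a)[::-1])))
E
```

```text
[ 0.57484512 -0.20022212] [ 0.57493828 -0.20420691] [ 0.55445159 -0.24629296] [-0.02039354 -0.04607084] 0.050382723421074915
[-0.02104841 -0.03949296] 0.044751870317287425 -118.0561052160492
```

>>> {"fn": "carry_out", "kwargs": {
  "dr": [
    [0,0,0],
    [0,0,0],
    [0,0,0],
    [0,0,0]
  ],
  "slide": [
    [-4,20,-10],
    [-4,32,-40],
    [0,0,-20],
    [0,0,0]
  ],
  "hand": [0.4,0.4,0.4,0.4]
}}

```text
clock: 13.3
eef_pos: [0.5543, -0.2441, 0.2121]
eef_rot: [[-0.069, 0.998, -0.003], [0.998, 0.069, 0.001], [0.002, -0.003, -1.0]]
contact_force: [1.2, -0.4, 0.9]
width: 0.0586
grasp_force: 0.0
```

```bash
python3 - <<'E'
from h import *
from cell import *
import pickle
s=sense();print(s["eef_pos"],s["width"],s["contact_force"])
c=pickle.load(open("w5.pkl","rb"))
g=lambda X,Y,z:w(c,(X+.5)/1.5625-.5,(Y+.5)/1.5625-.5,z)[:2]
t=pickle.load(open("c0.pkl","rb"))["top"]
print("soap",g(515,338,0),g(550,305,0),w(t,388,164,0.01))
E
```

```text
[ 0.55429535 -0.24414814  0.21212509] 0.05857290079003005 [ 1.22801739 -0.40158893  0.86138573]
soap [ 0.65742508 -0.37861904] [ 0.68433344 -0.34609984] [ 0.68326393 -0.37669031  0.01      ]
```

>>> {"fn": "carry_out", "kwargs": {
  "dr": [
    [0,0,0],
    [0,0,0],
    [0,0,0],
    [0,0,0]
  ],
  "slide": [
    [0,-2,-20],
    [0,0,-30],
    [0,0,-17],
    [0,0,0]
  ],
  "hand": [0.4,0.4,0.4,0.4]
}}

```text
clock: 13.8
eef_pos: [0.555, -0.2479, 0.1459]
eef_rot: [[-0.066, 0.998, -0.001], [0.998, 0.066, 0.001], [0.001, -0.001, -1.0]]
contact_force: [-0.5, -0.5, -0.5]
width: 0.0561
grasp_force: 0.0
```

>>> {"fn": "carry_out", "kwargs": {
  "dr": [
    [0,0,0],
    [0,0,0],
    [0,0,0],
    [0,0,0],
    [0,0,0]
  ],
  "slide": [
    [0,0,0],
    [0,0,0],
    [0,0,0],
    [0,0,0],
    [0,0,0]
  ],
  "hand": [1,1,1,1,1],
  "newtons": 40
}}

```text
clock: 14.42
eef_pos: [0.5548, -0.2481, 0.1466]
eef_rot: [[-0.066, 0.998, -0.001], [0.998, 0.066, -0.0], [-0.0, -0.001, -1.0]]
contact_force: [-1.6, -0.9, 2.8]
width: 0.0193
grasp_force: 40.0
```

```bash
cat >turn.py <<'E'
import sys,numpy as np
from cell import *
ax=np.array([.575,-.2045]);s=sense();p=s["eef_pos"][:2]-ax
th=np.arctan2(p[1],p[0]);f=s["contact_force"];r=np.linalg.norm(p)
t=np.array([np.sin(th),-np.cos(th)])
print("r",r.round(4),"th",np.degrees(th).round(1),"push",-(f[:2]@t).round(2),"radial",(f[:2]@p/r).round(2),f.round(1),s["width"],s["grasp_force"])
q=[float(v) for v in sys.argv[1:]]
if q:
    a=th-np.concatenate([[0],np.cumsum(q)]);P=ax+.048*np.c_[np.cos(a),np.sin(a)]
    P[0]=s["eef_pos"][:2]
    print([[round(x,1),round(y,1),0] for x,y in np.diff(P,axis=0)*1e3])
E
python3 turn.py .05 .1 .15 .15 .15 .15 .15 .15
```

```text
r 0.0481 th -114.8 push -1.08 radial 1.5 [-1.6 -0.9  2.8] 0.019293477607760828 40.00076700554928
[[np.float64(-2.1), np.float64(1.1), 0], [np.float64(-4.1), np.float64(2.4), 0], [np.float64(-5.7), np.float64(4.4), 0], [np.float64(-5.0), np.float64(5.2), 0], [np.float64(-4.1), np.float64(5.9), 0], [np.float64(-3.2), np.float64(6.4), 0], [np.float64(-2.2), np.float64(6.8), 0], [np.float64(-1.2), np.float64(7.1), 0]]
```

>>> {"fn": "carry_out", "kwargs": {
  "dr": [
    [0,0,0],
    [0,0,0],
    [0,0,0],
    [0,0,0],
    [0,0,0],
    [0,0,0],
    [0,0,0],
    [0,0,0]
  ],
  "slide": [
    [-2.1,1.1,0],
    [-4.1,2.4,0],
    [-5.7,4.4,0],
    [-5.0,5.2,0],
    [-4.1,5.9,0],
    [-3.2,6.4,0],
    [-2.2,6.8,0],
    [-1.2,7.1,0]
  ],
  "hand": [1,1,1,1,1,1,1,1]
}}

```text
clock: 15.42
eef_pos: [0.5287, -0.2154, 0.1466]
eef_rot: [[-0.061, 0.998, 0.004], [0.998, 0.061, -0.009], [-0.009, 0.003, -1.0]]
contact_force: [2.5, -10.1, -0.4]
width: 0.019
grasp_force: 40.0
```

```bash
sed -i 's/round(x,1),round(y,1)/float(round(x,1)),float(round(y,1))/' turn.py; python3 turn.py .15 .15 .15 .15 .15 .15 .1 .05
```

```text
r 0.0476 th -166.7 push 10.38 radial -0.08 [  2.5 -10.1  -0.4] 0.019008137058829273 39.99965073533531
[[-1.5, 7.0, 0], [-0.0, 7.2, 0], [1.0, 7.1, 0], [2.1, 6.9, 0], [3.1, 6.5, 0], [4.0, 6.0, 0], [3.2, 3.6, 0], [1.7, 1.7, 0]]
```

```bash
cat >turn.py <<'E'
import sys,numpy as np
from cell import *
ax=np.array([.575,-.2045]);s=sense();p=s["eef_pos"][:2]-ax
th=np.arctan2(p[1],p[0]);f=s["contact_force"];r=np.linalg.norm(p)
t=np.array([np.sin(th),-np.cos(th)])
print("r",r.round(4),"th",np.degrees(th).round(1),"push",-(f[:2]@t).round(2),"radial",(f[:2]@p/r).round(2),f.round(1),s["clock"])
c=np.radians(float(sys.argv[1]));q=[float(v) for v in sys.argv[2:]]
a=c-np.concatenate([[0],np.cumsum(q)]);P=48*np.c_[np.cos(a),np.sin(a)]
print([[float(round(x,1)),float(round(y,1)),0] for x,y in np.diff(P,axis=0)],"cmd end",np.degrees(a[-1]))
E
python3 turn.py -175 .15 .15 .15 .15 .15 .12 .08 .08
```

```text
r 0.0476 th -166.7 push 10.38 radial -0.08 [  2.5 -10.1  -0.4] 15.425
[[-0.1, 7.2, 0], [1.0, 7.1, 0], [2.0, 6.9, 0], [3.0, 6.5, 0], [4.0, 6.0, 0], [3.8, 4.3, 0], [2.8, 2.6, 0], [3.0, 2.4, 0]] cmd end -234.01465289847482
```

>>> {"fn": "carry_out", "kwargs": {
  "dr": [
    [0,0,0],
    [0,0,0],
    [0,0,0],
    [0,0,0],
    [0,0,0],
    [0,0,0],
    [0,0,0],
    [0,0,0]
  ],
  "slide": [
    [-0.1,7.2,0],
    [1.0,7.1,0],
    [2.0,6.9,0],
    [3.0,6.5,0],
    [4.0,6.0,0],
    [3.8,4.3,0],
    [2.8,2.6,0],
    [3.0,2.4,0]
  ],
  "hand": [1,1,1,1,1,1,1,1]
}}

```text
clock: 16.42
eef_pos: [0.5425, -0.1701, 0.1465]
eef_rot: [[-0.062, 0.998, -0.011], [0.998, 0.062, -0.007], [-0.006, -0.011, -1.0]]
contact_force: [-8.7, -5.7, 11.1]
width: 0.0192
grasp_force: 40.0
```

```bash
python3 turn.py -234 .08 .08 .08 .08 .08 .08 .08 .08
```

```text
r 0.0473 th 133.3 push 10.19 radial 1.84 [-8.7 -5.7 11.1] 16.425
[[3.2, 2.1, 0], [3.4, 1.9, 0], [3.5, 1.6, 0], [3.6, 1.3, 0], [3.7, 1.0, 0], [3.8, 0.7, 0], [3.8, 0.4, 0], [3.8, 0.1, 0]] cmd end -270.6692988883727
```

>>> {"fn": "carry_out", "kwargs": {
  "dr": [
    [0,0,0],
    [0,0,0],
    [0,0,0],
    [0,0,0],
    [0,0,0],
    [0,0,0],
    [0,0,0],
    [0,0,0]
  ],
  "slide": [
    [3.2,2.1,0.5],
    [3.4,1.9,0.5],
    [3.5,1.6,0.5],
    [3.6,1.3,0],
    [3.7,1.0,0],
    [3.8,0.7,0],
    [3.8,0.4,0],
    [3.8,0.1,0]
  ],
  "hand": [1,1,1,1,1,1,1,1]
}}

```text
clock: 17.42
eef_pos: [0.5697, -0.1572, 0.1466]
eef_rot: [[-0.065, 0.998, -0.015], [0.998, 0.065, -0.001], [-0.0, -0.015, -1.0]]
contact_force: [-11.0, -0.6, 6.2]
width: 0.0193
grasp_force: 40.0
```

```bash
python3 turn.py -270.7 .08 .08 .08 .08 .08 .08 .08 .08
```

```text
r 0.0476 th 96.4 push 11.01 radial 0.59 [-11.   -0.6   6.2] 17.425
[[3.8, -0.2, 0], [3.8, -0.5, 0], [3.8, -0.8, 0], [3.7, -1.1, 0], [3.6, -1.4, 0], [3.5, -1.7, 0], [3.3, -1.9, 0], [3.1, -2.2, 0]] cmd end -307.36929888837267
```

>>> {"fn": "carry_out", "kwargs": {
  "dr": [
    [0,0,0],
    [0,0,0],
    [0,0,0],
    [0,0,0],
    [0,0,0]
  ],
  "slide": [
    [3.8,-0.2,0],
    [3.8,-0.5,0],
    [3.8,-0.8,0],
    [3.7,-1.1,0],
    [3.6,-1.4,0]
  ],
  "hand": [1,1,1,1,1]
}}

```text
clock: 18.05
eef_pos: [0.5888, -0.1587, 0.1466]
eef_rot: [[-0.067, 0.998, -0.014], [0.998, 0.067, 0.002], [0.003, -0.014, -1.0]]
contact_force: [-9.8, 2.8, 5.0]
width: 0.0196
grasp_force: 40.0
```

```bash
python3 turn.py -293.6 .08 .08 .08 .08 .08 .08 .08 .08
```

```text
r 0.0479 th 73.2 push 10.2 radial -0.15 [-9.8  2.8  5. ] 18.05
[[3.5, -1.7, 0], [3.3, -1.9, 0], [3.1, -2.2, 0], [3.0, -2.4, 0], [2.8, -2.7, 0], [2.5, -2.9, 0], [2.3, -3.1, 0], [2.0, -3.3, 0]] cmd end -330.2692988883727
```

>>> {"fn": "carry_out", "kwargs": {
  "dr": [
    [0,0,0],
    [0,0,0],
    [0,0,0],
    [0,0,0],
    [0,0,0]
  ],
  "slide": [
    [3.5,-1.7,0],
    [3.3,-1.9,0],
    [3.1,-2.2,0],
    [3.0,-2.4,0],
    [2.8,-2.7,0]
  ],
  "hand": [1,1,1,1,1]
}}

```text
clock: 18.68
eef_pos: [0.6053, -0.1671, 0.1466]
eef_rot: [[-0.069, 0.998, -0.013], [0.998, 0.069, 0.006], [0.007, -0.012, -1.0]]
contact_force: [-9.0, 6.3, 3.3]
width: 0.0193
grasp_force: 40.0
```

```bash
python3 turn.py -316.5 .08 .08 .08 .08 .08 .06 .06 .06
```

```text
r 0.0481 th 50.9 push 10.93 radial -0.76 [-9.   6.3  3.3] 18.675
[[2.5, -2.9, 0], [2.3, -3.1, 0], [2.0, -3.3, 0], [1.8, -3.4, 0], [1.5, -3.5, 0], [0.9, -2.7, 0], [0.8, -2.8, 0], [0.6, -2.8, 0]] cmd end -349.73155211758774
```

>>> {"fn": "carry_out", "kwargs": {
  "dr": [
    [0,0,0],
    [0,0,0],
    [0,0,0],
    [0,0,0]
  ],
  "slide": [
    [2.5,-2.9,0],
    [2.3,-3.1,0],
    [2.0,-3.3,0],
    [1.8,-3.4,0]
  ],
  "hand": [1,1,1,1]
}}

```text
clock: 19.18
eef_pos: [0.6151, -0.1776, 0.1466]
eef_rot: [[-0.07, 0.997, -0.01], [0.997, 0.07, 0.009], [0.01, -0.01, -1.0]]
contact_force: [-6.1, 8.9, 2.8]
width: 0.0194
grasp_force: 40.0
```

```bash
python3 turn.py -334.8 .06 .06 .06 .06 .06 .06
```

```text
r 0.0483 th 33.8 push 10.75 radial -0.14 [-6.1  8.9  2.8] 19.175
[[1.1, -2.6, 0], [1.0, -2.7, 0], [0.8, -2.8, 0], [0.7, -2.8, 0], [0.5, -2.8, 0], [0.3, -2.9, 0]] cmd end -355.4264806247097
```

>>> {"fn": "carry_out", "kwargs": {
  "dr": [
    [0,0,0],
    [0,0,0],
    [0,0,0],
    [0,0,0]
  ],
  "slide": [
    [1.1,-2.6,0],
    [1.0,-2.7,0],
    [0.8,-2.8,0],
    [0.7,-2.8,0]
  ],
  "hand": [1,1,1,1]
}}

```text
clock: 19.68
eef_pos: [0.6201, -0.187, 0.1467]
eef_rot: [[-0.071, 0.997, -0.007], [0.997, 0.071, 0.012], [0.012, -0.006, -1.0]]
contact_force: [-4.3, 8.1, 0.4]
width: 0.0194
grasp_force: 40.0
```

```bash
python3 turn.py -348.6 .06 .06 .06 .06 .06 .06
```

```text
r 0.0484 th 21.2 push 9.11 radial -1.04 [-4.3  8.1  0.4] 19.675
[[0.5, -2.8, 0], [0.3, -2.9, 0], [0.1, -2.9, 0], [-0.0, -2.9, 0], [-0.2, -2.9, 0], [-0.4, -2.9, 0]] cmd end -369.2264806247097
```

>>> {"fn": "carry_out", "kwargs": {
  "dr": [
    [0,0,0],
    [0,0,0],
    [0,0,0],
    [0,0,0],
    [0,0,0],
    [0,0,0]
  ],
  "slide": [
    [0.5,-2.8,0],
    [0.3,-2.9,0],
    [0.1,-2.9,0],
    [0,-2.9,0],
    [-0.2,-2.9,0],
    [-0.4,-2.9,0]
  ],
  "hand": [1,1,1,1,1,1]
}}

```text
clock: 20.42
eef_pos: [0.6234, -0.202, 0.1467]
eef_rot: [[-0.073, 0.997, -0.0], [0.997, 0.073, 0.015], [0.015, 0.001, -1.0]]
contact_force: [1.4, 11.1, -4.1]
width: 0.0192
grasp_force: 40.0
```

```bash
python3 turn.py -369.2 .05 .05 .05 .05 .05 .05 
```

```text
r 0.0484 th 2.9 push 11.05 radial 1.94 [ 1.4 11.1 -4.1] 20.425
[[-0.4, -2.4, 0], [-0.6, -2.3, 0], [-0.7, -2.3, 0], [-0.8, -2.3, 0], [-0.9, -2.2, 0], [-1.0, -2.2, 0]] cmd end -386.3887338539247
```

>>> {"fn": "carry_out", "kwargs": {
  "dr": [
    [0,0,0],
    [0,0,0],
    [0,0,0],
    [0,0,0]
  ],
  "slide": [
    [-0.4,-2.4,0],
    [-0.6,-2.3,0],
    [-0.7,-2.3,0],
    [-0.8,-2.3,0]
  ],
  "hand": [1,1,1,1]
}}

```text
clock: 20.92
eef_pos: [0.6231, -0.2101, 0.1467]
eef_rot: [[-0.074, 0.997, 0.005], [0.997, 0.074, 0.017], [0.016, 0.006, -1.0]]
contact_force: [5.4, 11.7, -6.3]
width: 0.0192
grasp_force: 40.0
```

```bash
python3 turn.py -380.7 .05 .05 .05 .05 .05 .05 
```

```text
r 0.0484 th -6.7 push 12.23 radial 3.99 [ 5.4 11.7 -6.3] 20.925
[[-0.9, -2.2, 0], [-1.0, -2.2, 0], [-1.1, -2.1, 0], [-1.2, -2.1, 0], [-1.3, -2.0, 0], [-1.4, -1.9, 0]] cmd end -397.8887338539247
```

>>> {"fn": "carry_out", "kwargs": {
  "dr": [
    [0,0,0],
    [0,0,0],
    [0,0,0]
  ],
  "slide": [
    [-0.9,-2.2,0],
    [-1.0,-2.2,0],
    [-1.1,-2.1,0]
  ],
  "hand": [1,1,1]
}}

```text
clock: 21.3
eef_pos: [0.6219, -0.2163, 0.1468]
eef_rot: [[-0.075, 0.997, 0.009], [0.997, 0.074, 0.017], [0.017, 0.01, -1.0]]
contact_force: [9.2, 11.9, -8.4]
width: 0.0188
grasp_force: 40.0
```

```bash
python3 turn.py -389.3 .05 .05 .05 .05 .05 .05 
```

```text
r 0.0484 th -14.1 push 13.79 radial 6.02 [ 9.2 11.9 -8.4] 21.3
[[-1.2, -2.1, 0], [-1.3, -2.0, 0], [-1.4, -1.9, 0], [-1.5, -1.9, 0], [-1.6, -1.8, 0], [-1.7, -1.7, 0]] cmd end -406.4887338539247
```

>>> {"fn": "carry_out", "kwargs": {
  "dr": [
    [0,0,0],
    [0,0,0]
  ],
  "slide": [
    [-0.8,-2.1,-0.5],
    [-0.8,-2.1,-0.5]
  ],
  "hand": [1,1]
}}

```text
clock: 21.55
eef_pos: [0.6209, -0.2201, 0.1467]
eef_rot: [[-0.075, 0.997, 0.01], [0.997, 0.075, 0.018], [0.017, 0.011, -1.0]]
contact_force: [8.4, 12.5, -3.3]
width: 0.0193
grasp_force: 40.0
```

```bash
python3 turn.py -395 .04 .04 .04 .04 .04
```

```text
r 0.0484 th -18.8 push 14.51 radial 3.9 [ 8.4 12.5 -3.3] 21.55
[[-1.1, -1.6, 0], [-1.2, -1.5, 0], [-1.3, -1.5, 0], [-1.3, -1.4, 0], [-1.4, -1.4, 0]] cmd end -406.4591559026165
```

>>> {"fn": "carry_out", "kwargs": {
  "dr": [
    [0,0,0],
    [0,0,0]
  ],
  "slide": [
    [-1.0,-2.0,0],
    [-1.1,-1.9,0]
  ],
  "hand": [1,1]
}}

```text
clock: 21.8
eef_pos: [0.6194, -0.2239, 0.1467]
eef_rot: [[-0.075, 0.997, 0.012], [0.997, 0.075, 0.018], [0.017, 0.013, -1.0]]
contact_force: [10.3, 12.3, -6.7]
width: 0.0193
grasp_force: 40.0
```

```bash
python3 turn.py -400 .04 .04 .04 .04 .04
```

```text
r 0.0485 th -23.6 push 15.37 radial 4.57 [10.3 12.3 -6.7] 21.8
[[-1.3, -1.4, 0], [-1.3, -1.4, 0], [-1.4, -1.3, 0], [-1.4, -1.3, 0], [-1.5, -1.2, 0]] cmd end -411.4591559026165
```

>>> {"fn": "carry_out", "kwargs": {
  "dr": [
    [0,0,0]
  ],
  "slide": [
    [-1.0,-1.6,0]
  ],
  "hand": [1]
}}

```text
clock: 21.92
eef_pos: [0.6187, -0.2255, 0.1468]
eef_rot: [[-0.075, 0.997, 0.012], [0.997, 0.075, 0.018], [0.017, 0.014, -1.0]]
contact_force: [9.6, 12.2, -6.8]
width: 0.0193
grasp_force: 40.0
```

```bash
python3 turn.py -402 .04
```

```text
r 0.0485 th -25.7 push 15.11 radial 3.35 [ 9.6 12.2 -6.8] 21.925
[[-1.3, -1.4, 0]] cmd end -404.29183118052333
```

>>> {"fn": "carry_out", "kwargs": {
  "dr": [
    [0,0,0],
    [0,0,0]
  ],
  "slide": [
    [-1.0,-1.6,0],
    [-0.8,-1.2,0]
  ],
  "hand": [1,1]
}}

```text
clock: 22.18
eef_pos: [0.6173, -0.2282, 0.1467]
eef_rot: [[-0.075, 0.997, 0.013], [0.997, 0.075, 0.018], [0.017, 0.015, -1.0]]
contact_force: [11.4, 13.1, -7.1]
width: 0.0193
grasp_force: 40.0
```

```bash
python3 turn.py -404 .04
```

```text
r 0.0485 th -29.3 push 16.96 radial 3.51 [11.4 13.1 -7.1] 22.175
[[-1.4, -1.4, 0]] cmd end -406.29183118052333
```

>>> {"fn": "carry_out", "kwargs": {
  "dr": [
    [0,0,0],
    [0,0,0]
  ],
  "slide": [
    [3.0,3.5,-0.5],
    [1.5,2.0,-0.5]
  ],
  "hand": [1,1]
}}

```text
clock: 22.42
eef_pos: [0.6176, -0.2281, 0.1466]
eef_rot: [[-0.071, 0.997, 0.004], [0.997, 0.071, 0.009], [0.009, 0.004, -1.0]]
contact_force: [1.2, 5.7, 3.7]
width: 0.0194
grasp_force: 40.0
```

>>> {"fn": "carry_out", "kwargs": {
  "dr": [
    [0,0,0],
    [0,0,0]
  ],
  "slide": [
    [0,1.5,0.5],
    [0,0,0]
  ],
  "hand": [1,1]
}}

```text
clock: 22.68
eef_pos: [0.6175, -0.2281, 0.1467]
eef_rot: [[-0.07, 0.998, 0.004], [0.998, 0.07, 0.008], [0.007, 0.005, -1.0]]
contact_force: [2.7, 5.7, -0.5]
width: 0.0193
grasp_force: 40.0
```

>>> {"fn": "carry_out", "kwargs": {
  "dr": [
    [0,0,0],
    [0,0,0]
  ],
  "slide": [
    [1.0,2.0,0],
    [0,0,0]
  ],
  "hand": [1,1]
}}

```text
clock: 22.92
eef_pos: [0.6176, -0.228, 0.1467]
eef_rot: [[-0.069, 0.998, 0.002], [0.998, 0.069, 0.005], [0.005, 0.003, -1.0]]
contact_force: [1.8, 6.0, 1.1]
width: 0.0191
grasp_force: 40.0
```

>>> {"fn": "carry_out", "kwargs": {
  "dr": [
    [0,0,0],
    [0,0,0],
    [0,0,0],
    [0,0,0],
    [0,0,0],
    [0,0,0],
    [0,0,0]
  ],
  "slide": [
    [0,0,0],
    [0,0,0],
    [0,0,0],
    [0,0,20],
    [0,0,45],
    [0,0,55],
    [0,0,30]
  ],
  "hand": [0.5,0.5,0.5,0.5,0.5,0.5,0.5]
}}

```text
clock: 23.8
eef_pos: [0.617, -0.2323, 0.2997]
eef_rot: [[-0.065, 0.998, 0.004], [0.998, 0.065, -0.002], [-0.002, 0.004, -1.0]]
contact_force: [0.3, 0.4, -0.3]
width: 0.0467
grasp_force: 0.0
```

>>> {"fn": "carry_out", "kwargs": {
  "dr": [
    [0,0,0],
    [0,0,0],
    [0,0,0],
    [0,0,0]
  ],
  "slide": [
    [-30,-30,0],
    [-30,-40,0],
    [-10,-20,0],
    [0,0,0]
  ],
  "hand": [0.5,0.5,0.5,0.5]
}}

```text
clock: 24.3
eef_pos: [0.5455, -0.3238, 0.2959]
eef_rot: [[-0.062, 0.998, -0.0], [0.998, 0.062, -0.0], [-0.0, -0.001, -1.0]]
contact_force: [-0.4, -0.6, -0.1]
width: 0.0464
grasp_force: 0.0
```

```bash
python3 - <<'E'
from cell import *
import cv2,numpy as np
t=camera("top");s=camera("scene")
f=lambda im,x,y,w,h,k:cv2.resize(im[y:y+h,x:x+w],None,fx=k,fy=k,interpolation=cv2.INTER_CUBIC)
out=np.zeros((600,800,3),np.uint8)
out[:280,:]=f(t["img"],220,165,160,56,5)
out[280:600,:]=f(s["img"],125,165,160,64,5)
cv2.imwrite("pics/c6.png",out);z=sense();print(z["eef_pos"],z["contact_force"],z["clock"])
E
```

```text
[ 0.5474558  -0.31975094  0.29623774] [ 1.27352512  0.53690977 -0.25687377] 24.4
```

View pics/c6.png

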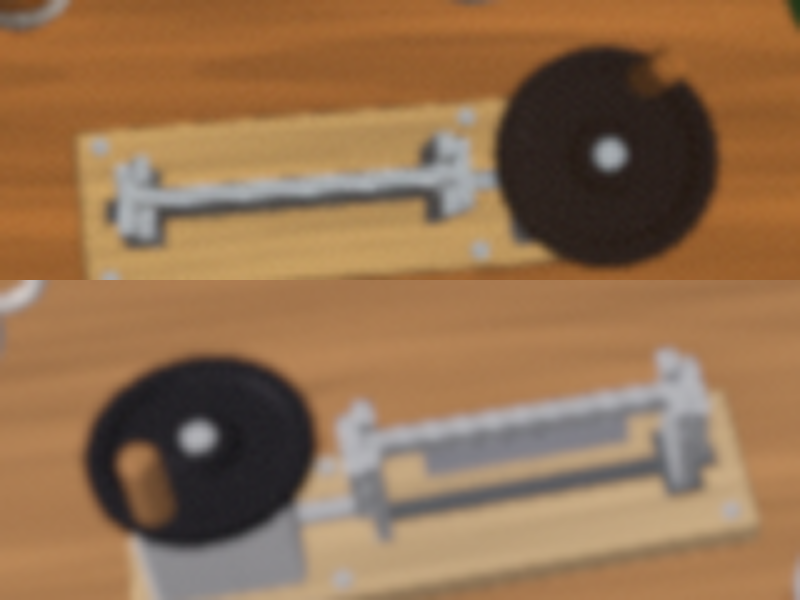

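The picture shows both heads pulled tight against the forks. The bar is seated teeth down, the knob is at about (658,72) in the top crop, and the hand is clear of everything.

```bash
python3 -c "
from cell import *
print(close_job())"
```

```text
the job is handed in; nothing more can be done
None
```

The blade bar sits teeth down in both forks with its heads outside. The wheel is wound clockwise to about 16–17 N at the knob, the hand is clear, and the job was handed in at about 24 s.

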